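# Press a taper-shank arbor home in its split socket

## Robot

A 6-joint arm with a two-finger parallel gripper is mounted at the origin on the work surface. World frame = base frame: x ahead of the robot, y to its left, z up, the work surface at z = 0. Lengths are in m, angles in rad, forces in N, time in s.
With the tool pointing down it reaches from about 0.35 to 0.975 m from the base axis. Payload 17.4 kg.
Tool frame: the origin (TCP) lies at the centre of the arm's flange, where the gripper is bolted on; the fingertips stand 173 mm ahead of it and the grasp point (between the pads) lies 155 mm ahead of it; z points along the fingers, x is the direction in which the jaws open and shut, and the axes are right-handed (so a half turn about z gives the same grasp; the last joint's range is limited). The gripper opens to 85 mm and grips with 20 to 120 N. Pads are 22 mm wide; open, the fingers measure 114 mm over their backs; the gripper's body (76 mm by 85 mm) begins 54 mm behind the grasp point. The pads swing forward as they close: fully open they stand 13 mm farther back than shut.
Start: joints at [1.245, 0.116, 1.442, -0, 1.584, -0.038], TCP at [0.192, 0.647, 0.405] pointing down, gripper open.
Joint ranges: [-2.83, 2.83], [-0.83, 2.19], [0.07, 2.5], [-1.14, 4.28], [0.01, 3], [-2.97, 2.97]. Speed limits (rad/s): [1.89, 1.89, 2.22, 3.14, 3.14, 3.14].

## Interface

Orientations are given as [roll, pitch, yaw] about the fixed x, y, z axes, in that order (R = Rz(yaw) Ry(pitch) Rx(roll)).
In Python, from workcell import status, imaging, r, nets gives the robot as it stands. The module is installed in compiled form; this text tells all that it offers.
- The arm moves only by the tool jog_arm, never from a script. Its arguments are lists of equal length, an entry for each row: "travel": the shift along the tool's x, y, z in mm, a list of three; "twist": the turn, a rotation vector about the tool's x, y, z in rad, a list of three. A call has 1 to 5 rows; each row shifts and turns the commanded pose from where the row before left it, along the tool's axes as they then stand; what a row does not reach is not made up. A row lasts 1/8 s, in which the tool goes at most 62.5 mm and 10.7 degrees, less where a joint would pass 70% of its speed; a pose out of reach is approached as far as the arm can. A call with a gripper value outside its range is refused whole. "grip" is the opening, from 0 (shut) to 1 (fully open), set as the call begins (left out, the last holds). The fingers move at their own pace and stop on an object; "grip_force" is the grip in N (left out, the last holds). Time passes only in rows, so rows that do not move let the fingers close. It gives the time, the measured TCP pose, the force and the opening at its end, in the units of the state.
- status.get_state(): the state, without advancing time (a new reading comes with each control period).
- imaging.snapshot(name): name is "side" or "top" or "wrist"; returns the picture (480x640x3 uint8, red, green, blue); there is no depth.
- imaging.camera_params(name): a dict with "fx", "fy", "cx", "cy" (pixels), "R" (3x3) and "t" (3): a world point X has camera coordinates R X + t; the wrist camera has in their place "hand_eye" (4x4, takes a point from camera to tool coordinates, whose origin is the TCP and whose axes are the tool frame's). Camera axes: x right, y down, z forward; pixel columns grow to the right and rows downward; lengths in m; the calibration is good to about 2 mm. The wrist camera is an equidistant fisheye: a pixel r from the principal point sees the ray r / f radians off the axis. A picture is of the moment at which its call begins: read the wrist's pose just before it. camera_params takes no time and is no camera call.
- r.job_done(): hands the job in, once; it reports no verdict.
Trained networks look in the newest picture that a camera, given by its name, has taken for a name from the list of things; names that differ only in an ending like _2 or _b are one class to them, and where a whole thing is asked for, a point or a joint stands for the part that bears it (a point fixed in the world has none). Each returns a list of dicts, best first, with "p" (0 to 1); they miss things now and then, are a little off and sometimes report something else, mostly with a low value. They report only what shows in the picture. A call takes as long as a camera call. They do not tell look-alikes from the thing itself.
- nets.look_for(camera, query): "point" ([row, column] as shares, 0 to 1, of the picture: columns of its width, rows of its height, amid what is visible of it).
The state is a dict: "t": time; "joint_positions": joint angles; "qvel": joint speeds; "effort": joint torques, N m; "tcp_pos": TCP position; "tool_rot": TCP orientation; "wrist_force": force on the tool from outside, world axes, zero at the start; "moment": the same for the moment, N m; "width": finger opening in m.
Only numpy, scipy, OpenCV 4.12 (cv2) and the standard library are available. Lean on these libraries where they do the work, as an engineer would, in place of code of your own. Each camera call takes 0.05 s, during which the arm holds its last target.

## Task

Take the brass arbor out of the walnut tray, lay it in the two V rests of the grey press fixture with its tapered shank pointing at the socket but still outside it, and let go. Then push it from behind along the rests until its collar is flush against the socket's face, so that the taper is wedged fast and stays by itself. Leave the compass, gauge, counterweight and mirror where they are.

Things in the scene. Friction and masses are not known exactly. Their poses are not given: they have to be found in the camera images.
- arbor: Loose turned arbor, 0.2-0.45 kg, lying level. Origin on its axis in the collar's front plane; +x along it to the shank's tip. Steel taper shank x=0 (dia 20 mm) to 50 mm (dia 12); brass collar dia 40, x=-8..0; round brass body dia 30, x=-128 (flat back end)..-8. Balances near x=-50. In the tray its axis is 40 mm up and x=-100..-32 is free to grip from above. It may roll about x.
- tray: Fixed walnut tray 220 x 120 mm, walls 18 mm high; origin at the centre of its underside on the worktop, x along its length. Two wooden V rests, their open tops 8 mm below the arbor's axis, hold the arbor, which starts with its origin at x=+40 mm and points along the tray's +x.
- fixture: Fixed press fixture, plate x=-130..150 mm, 100 wide, 12 thick; origin on the worktop, mid-width; +x level, the push direction, z up. Common axis of rests and socket 60 mm up. Two 38 mm wide steel V rests, x=-110..-95 and -35..-15, open tops 8 mm below the axis. Grey socket housing x=70..140, 80 wide, top 80 mm up. Lay the arbor with its origin at x=6 (+-10): tip 14 mm short of the socket.
- mouth (a point): Centre of the socket's mouth, on the axis in the housing's front face (fixture x=70, 60 mm up; axes as the fixture's). The arbor's origin lies here when home, collar flush, back end 128 mm behind. Travel from the rests about 64 mm; in the last 25 mm the taper spreads the sprung jaws and resistance grows to about 7-13 N, then the collar stops dead.
- rest (a point): Point on the axis midway between the two V rests (x = -65 mm, 60 mm up in the fixture; axes as the fixture's).
- jaw_left: Left (+y) sprung steel jaw of the split socket, inside the housing; slides sideways 2 mm when the taper is home and then squeezes it with about 5 N. Origin and axes as the fixture's.
- jaw_right: Right (-y) sprung steel jaw of the split socket, mirror image of the left one. Origin and axes as the fixture's.
- compass: Brown bakelite compass housing, diameter 104 mm, 43 mm high, loose; origin at the centre of its underside. Bystander.
- gauge: Brass bourdon gauge, dial diameter 84 mm, on a small wooden foot, 106 mm high, loose; origin under the foot's centre. Bystander.
- counterweight: Black iron counterweight, diameter 64 mm, 66 mm high, loose; origin at the centre of its underside. Bystander.
- mirror: Chrome sight mirror on a flat foot 60 x 80 mm, about 90 mm high, loose; origin at the centre of its underside. Bystander.
Not all that is in view belongs to the job. What is shaped like the arbor but white is not meant.

How it is judged:
By the outcome, as a careful person would: the job done as asked, in the order asked, and still so for the second after the job is handed in, with the robot touching nothing.
It also fails if it takes over 48 s, if anything falls off the work surface, if the arm or the gripper's body presses on something with over 40 N, if the wrist force passes 120 N, or if a joint passes its speed limit or range.

## Working session

There is one attempt and no reset: what is moved stays moved. The work goes in short steps, Python scripts to look and compute and a tool call to move; the robot and the scene stay as the last step left them, time stands still between calls to the robot, and variables do not carry over. Pictures are saved under pics/ and viewed, and the job is handed in when it is done.

Besides the shell and the picture viewer there is one more tool, called after "Request:" as name(argument=value, ...) on one line, values as JSON. jog_arm: Moves the arm, as the interface text tells. Its arguments: {"type":"object","properties":{"travel":{"type":"array"},"twist":{"type":"array"},"grip":{"type":"number"},"grip_force":{"type":"number"}},"required":["travel","twist"]}

```bash
mkdir -p pics
python3 - <<'E'
from workcell import status, imaging, r, nets
import cv2, numpy as np
np.set_printoptions(precision=4,suppress=True)
for n in ["side","top"]:
    im=imaging.snapshot(n); cv2.imwrite(f"pics/{n}0.png",im[:,:,::-1])
    for q in ["arbor","fixture","tray"]:
        print(n,q,[(round(d["p"],2),[round(d["point"][1]*640),round(d["point"][0]*480)]) for d in nets.look_for(n,q)][:3])
for n in ["side","top","wrist"]: print(n,imaging.camera_params(n))
print(status.get_state())
E
```

```text
side arbor [(0.92, [365, 430]), (0.77, [222, 195]), (0.68, [311, 324])]
side fixture [(0.74, [300, 216])]
side tray [(0.71, [311, 335]), (0.68, [372, 176])]
top arbor [(0.97, [436, 260]), (0.85, [215, 365])]
top fixture [(0.73, [257, 260]), (0.71, [127, 285])]
top tray [(0.85, [428, 260])]
side {'fx': 581.8366891223574, 'fy': 581.8366891223574, 'cx': 310.5843806332697, 'cy': 242.32364713384757, 'R': array([[ 0.9992, -0.0373,  0.0137],
       [-0.0197, -0.765 , -0.6437],
       [ 0.0345,  0.643 , -0.7651]]), 't': array([-0.5429,  0.0127,  1.607 ])}
top {'fx': 556.9566082247817, 'fy': 556.9566082247817, 'cx': 314.3038607224099, 'cy': 242.30076489571985, 'R': array([[ 0.0247, -0.9997,  0.0013],
       [-0.9722, -0.0243, -0.233 ],
       [ 0.233 ,  0.0045, -0.9725]]), 't': array([-0.0433,  0.5514,  1.144 ])}
wrist {'fx': 371.64829954431775, 'fy': 371.64829954431775, 'cx': 311.70982439718944, 'cy': 238.49146099571928, 'hand_eye': array([[ 1.    ,  0.0005,  0.0003, -0.0007],
       [-0.0006,  0.9546,  0.2979, -0.0757],
       [-0.0002, -0.2979,  0.9546,  0.0303],
       [ 0.    ,  0.    ,  0.    ,  1.    ]])}
{'t': 0.4, 'joint_positions': array([ 1.2452,  0.116 ,  1.4417, -0.    ,  1.584 , -0.0378]), 'qvel': array([ 0.0011,  0.0001, -0.0002,  0.0009,  0.0004, -0.0011]), 'effort': array([ -0.0001, -73.0888, -63.1931,   0.0001,   0.0014,   0.    ]), 'tcp_pos': array([0.1916, 0.6472, 0.4046]), 'tool_rot': array([3.1416, 0.0002, 1.283 ]), 'wrist_force': array([ 0.2681, -0.7357,  0.225 ]), 'moment': array([0.0139, 0.0083, 0.0604]), 'width': 0.08546271025288255}
```

View pics/side0.png

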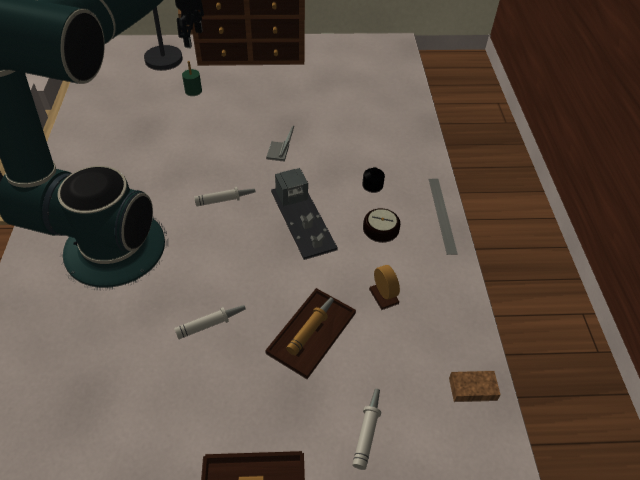

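View pics/top0.png

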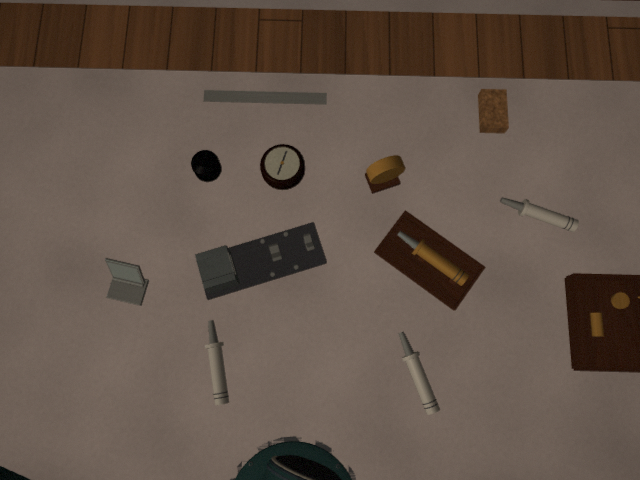

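The brass arbor sits in the walnut tray at top (433,258) and side (311,325). The white look-alikes are at top (217,362), (419,373) and (540,213). Only the one in the tray is brass with a steel shank. The fixture is at top (260,260), with its housing at (217,272). I'll check this in enlarged crops.

Run:
```python
import cv2, numpy as np
t=cv2.imread("pics/top0.png"); s=cv2.imread("pics/side0.png")
a=cv2.resize(t[200:320,365:495],None,fx=4,fy=4,interpolation=cv2.INTER_CUBIC)  # 520x480
b=cv2.resize(t[215:305,185:335],None,fx=5,fy=5,interpolation=cv2.INTER_CUBIC)
c=cv2.resize(s[160:265,262:345],None,fx=5,fy=5,interpolation=cv2.INTER_CUBIC)
for n,i in zip("abc",(a,b,c)):
    i=np.clip(i.astype(float)*1.8,0,255).astype(np.uint8)
    cv2.imwrite(f"pics/crop_{n}.png",i);print(i.shape)
```

```text
(480, 520, 3)
(450, 750, 3)
(525, 415, 3)
```

View pics/crop_a.png

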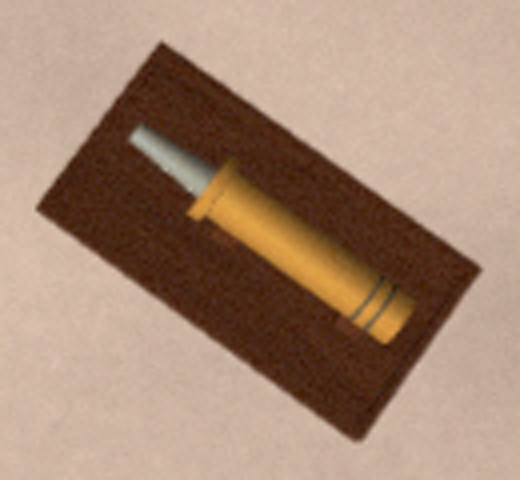

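View pics/crop_b.png

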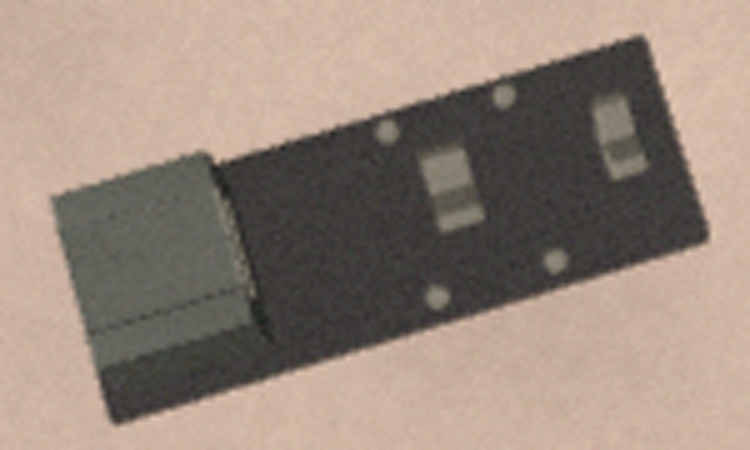

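View pics/crop_c.png

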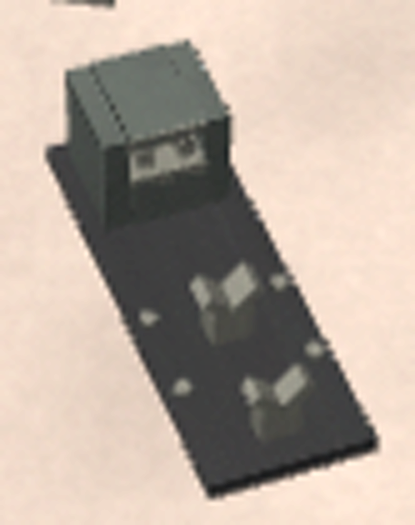

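Confirmed: the brass one with the steel shank is in the walnut tray, pointing upper-left in the top view. Next I'll fit the tray and fixture poses from corner correspondences.

```bash
cat > h.py <<'E'
import numpy as np
from scipy.optimize import least_squares
from scipy.spatial.transform import Rotation as Ro
def proj(c,P):
    X=P@np.array(c["R"]).T+np.array(c["t"]); return np.c_[c["fx"]*X[:,0]/X[:,2]+c["cx"],c["fy"]*X[:,1]/X[:,2]+c["cy"]]
def place(p,L):
    L=np.array(L,float)/1000; c,s=np.cos(p[2]),np.sin(p[2])
    return np.c_[p[0]+c*L[:,0]-s*L[:,1],p[1]+s*L[:,0]+c*L[:,1],L[:,2]]
def fit(sets,p0):
    f=lambda p:np.concatenate([(proj(c,place(p,L))-U).ravel() for c,L,U in sets])
    r=least_squares(f,p0,loss="soft_l1"); return r.x,f(r.x).reshape(-1,2)
E
python3 - <<'E'
from h import *
from workcell import imaging
np.set_printoptions(precision=4,suppress=True)
T=imaging.camera_params("top");S=imaging.camera_params("side")
def full(uv,x0,y0,s): return (np.array(uv,float)+.5)/s-.5+[x0,y0]
B=[((645,37),(-130,-50,12)),((115,422),(150,50,0)),((707,240),(-130,50,0)),((52,195),(140,-40,80)),((207,152),(70,-40,80)),
((418,152),(-15,-19,52)),((465,145),(-35,-19,52)),((440,230),(-15,19,52)),((485,217),(-35,19,52)),((592,100),(-95,-19,52)),((627,95),(-110,-19,52)),((620,180),(-95,19,52)),((648,165),(-110,19,52))]
C=[((210,497),(-130,50,0)),((377,447),(-130,-50,0)),((187,40),(140,-40,80)),((230,118),(70,-40,80)),((48,148),(150,50,12))]
fb=(T,[b for a,b in B],full([a for a,b in B],185,215,5)); fc=(S,[b for a,b in C],full([a for a,b in C],262,160,5))
p0=[.45,.1,1.8]
for s in ([fb],[fc],[fb,fc]):
    p,r=fit(s,p0); print("fix",p,np.abs(r).mean()); 
print(r.round(1).tolist())
A=[((162,42),(110,-60,18)),((482,268),(-110,-60,18)),((360,442),(-110,60,0)),((37,210),(110,60,0))]
D=[((138,133),(90,0,40)),((402,320),(-88,0,40)),((212,188),(36,0,40))]
for X in (A,D,A+D):
    p,r=fit([(T,[b for a,b in X],full([a for a,b in X],365,200,4))],[.45,-.2,.7]); print("tray",p); print(r.round(1).tolist())
E
```

```text
fix [0.5244 0.0798 1.8956] 0.5067656849556025
fix [0.526  0.0801 1.9092] 0.5212726929214796
fix [0.5247 0.0798 1.8988] 0.5752961437171165
[[0.3, -0.5], [0.1, 1.1], [1.0, 0.9], [-0.5, 0.1], [0.2, -0.9], [-0.1, -0.3], [-0.8, -1.6], [0.4, 0.3], [0.2, 0.2], [-0.0, -0.5], [-0.5, -1.4], [-0.5, -0.4], [0.4, 0.6], [-1.0, 0.9], [-0.6, 1.0], [0.3, -0.6], [0.1, -0.6], [-1.2, -0.5]]
tray [ 0.5326 -0.2898  0.9514]
[[-0.1, -0.3], [0.8, -0.2], [-0.4, 0.2], [-0.1, 0.2]]
tray [ 0.5332 -0.2891  0.9547]
[[-0.9, -0.3], [0.1, 0.2], [0.6, 0.1]]
tray [ 0.5329 -0.2896  0.9516]
[[-0.3, -0.4], [0.7, -0.3], [-0.5, 0.1], [-0.2, 0.2], [-0.7, -0.2], [0.3, 0.4], [0.9, 0.2]]
```

```bash
cat >> h.py <<'E'
FX=np.array([0.5247,0.0798]); FY=1.899
AX=0.952; TR=np.array([0.5329,-0.2896])
def fx(x,y=0): return FX+np.array([np.cos(FY)*x-np.sin(FY)*y,np.sin(FY)*x+np.cos(FY)*y])/1000
def tr(x,y=0): return TR+np.array([np.cos(AX)*x-np.sin(AX)*y,np.sin(AX)*x+np.cos(AX)*y])/1000
def rows(wps,st,step=55,rstep=.17):
    """wps: list of (x,y,z,yaw)"""
    R=Ro.from_euler("xyz",st["tool_rot"]); p=np.array(st["tcp_pos"]);tv=[];tw=[]
    for w in wps:
        Rt=Ro.from_euler("xyz",[np.pi,0,w[3]]); t=np.array(w[:3])
        n=max(1,int(np.ceil(max(np.linalg.norm(t-p)*1000/step,(R.inv()*Rt).magnitude()/rstep))))
        for k in range(n,0,-1):
            d=np.round(R.inv().apply((t-p)/k)*1000,1); v=np.round((R.inv()*Rt).as_rotvec()/k,3)
            p=p+R.apply(d)/1000; R=R*Ro.from_rotvec(v); tv.append(d.tolist()); tw.append(v.tolist())
    for i in range(0,len(tv),5): print("T",tv[i:i+5],"\nW",tw[i:i+5])
E
python3 - <<'E'
from h import *
from workcell import status
g=tr(-22); print(g)
rows([(.5,.28,.40,.45),(*g,.30,-.619)],status.get_state())
E
```

```text
[ 0.52013879 -0.3075207 ]
T [[-29.4, 44.4, 0.5], [-25.1, 47.0, 0.5], [-20.7, 49.1, 0.5], [-16.1, 50.8, 0.5], [-11.3, 52.1, 0.5]] 
W [[0.0, 0.0, 0.093], [0.0, 0.0, 0.092], [0.0, 0.0, 0.093], [0.0, 0.0, 0.092], [0.0, 0.0, 0.093]]
T [[-6.5, 52.9, 0.5], [-1.6, 53.2, 0.6], [3.4, 53.2, 0.5], [8.2, 52.6, 0.6], [-21.6, 48.9, 9.1]] 
W [[0.0, 0.0, 0.092], [0.0, 0.0, 0.093], [0.0, 0.0, 0.092], [0.0, 0.0, 0.093], [0.0, 0.0, 0.097]]
T [[-16.7, 50.8, 9.1], [-11.8, 52.1, 9.1], [-6.6, 53.0, 9.1], [-1.5, 53.4, 9.1], [3.7, 53.3, 9.1]] 
W [[0.0, 0.0, 0.097], [0.0, 0.0, 0.097], [0.0, -0.0, 0.097], [0.0, -0.0, 0.097], [0.0, -0.0, 0.097]]
T [[8.9, 52.7, 9.1], [13.9, 51.6, 9.1], [18.8, 50.0, 9.1], [23.7, 48.0, 9.1], [28.2, 45.4, 9.1]] 
W [[0.0, -0.0, 0.097], [0.0, -0.0, 0.097], [0.0, -0.0, 0.098], [0.0, -0.0, 0.097], [0.0, -0.0, 0.098]]
```

Request:
jog_arm(travel=[[-29,44,0],[-25,47,0],[-21,49,0],[-16,51,0],[-11,52,0]], twist=[[0,0,0.093],[0,0,0.092],[0,0,0.093],[0,0,0.092],[0,0,0.093]], grip=0.75)

```text
t: 1.02
tcp_pos: [0.3636, 0.4424, 0.4049]
tool_rot: [3.142, -0.0, 0.817]
wrist_force: [-0.2, 0.6, -0.4]
width: 0.0641
```

Request:
jog_arm(travel=[[-6.5,53,0],[-1.6,53,0],[3.4,53,0],[8.2,53,0],[-22,49,9]], twist=[[0,0,0.092],[0,0,0.093],[0,0,0.092],[0,0,0.093],[0,0,0.097]])

```text
t: 1.65
tcp_pos: [0.5028, 0.2254, 0.3957]
tool_rot: [3.142, -0.0, 0.349]
wrist_force: [0.7, -0.2, -0.3]
width: 0.064
```

Request:
jog_arm(travel=[[-17,51,9],[-12,52,9],[-6.6,53,9],[-1.5,53,9],[3.7,53,9]], twist=[[0,0,0.097],[0,0,0.097],[0,0,0.097],[0,0,0.097],[0,0,0.097]])

```text
t: 2.28
tcp_pos: [0.5097, -0.0413, 0.3507]
tool_rot: [-3.142, -0.001, -0.135]
wrist_force: [0.7, -0.2, 0.1]
width: 0.0645
```

Request:
jog_arm(travel=[[9,53,9],[14,52,9],[19,50,9],[24,48,9],[28,45,9]], twist=[[0,0,0.097],[0,0,0.097],[0,0,0.098],[0,0,0.097],[0,0,0.098]])

```text
t: 2.9
tcp_pos: [0.5196, -0.3091, 0.3056]
tool_rot: [-3.142, -0.0, -0.622]
wrist_force: [0.7, 0.2, -0.4]
width: 0.064
```

Request:
jog_arm(travel=[[0,0,0]], twist=[[0,0,0]])

```text
t: 3.02
tcp_pos: [0.5194, -0.31, 0.3045]
tool_rot: [3.141, 0.002, -0.623]
wrist_force: [0.2, -0.0, 0.3]
width: 0.0638
```

Now I'll check alignment with the wrist camera, with the predicted axis overlaid.

```bash
cat >> h.py <<'E'
def wproj(c,st,P):
    H=np.array(c["hand_eye"]);R=Ro.from_euler("xyz",st["tool_rot"])
    q=R.inv().apply(np.atleast_2d(P)-st["tcp_pos"]); q=(q-H[:3,3])@H[:3,:3]
    th=np.arctan2(np.hypot(q[:,0],q[:,1]),q[:,2]); a=np.arctan2(q[:,1],q[:,0])
    return np.c_[c["cx"]+c["fx"]*th*np.cos(a),c["cy"]+c["fy"]*th*np.sin(a)]
def wray(c,st,uv,z):
    "intersection of pixel rays with height z"
    H=np.array(c["hand_eye"]);R=Ro.from_euler("xyz",st["tool_rot"])
    d=(np.atleast_2d(uv)-[c["cx"],c["cy"]])/c["fx"]; th=np.linalg.norm(d,axis=1,keepdims=True)
    v=np.c_[d/np.maximum(th,1e-9)*np.sin(th),np.cos(th)]
    v=R.apply(v@H[:3,:3].T); o=R.apply(H[:3,3])+st["tcp_pos"]
    return o+v*((z-o[2])/v[:,2])[:,None]
E
python3 - <<'E'
from h import *
from workcell import status,imaging
import cv2
st=status.get_state(); im=imaging.snapshot("wrist")[:,:,::-1].copy(); c=imaging.camera_params("wrist")
cv2.imwrite("pics/w1raw.png",im)
P=np.array([[*tr(x),.04] for x in (90,40,32,-88)])
uv=wproj(c,st,P);print(uv.round(0).tolist())
for u in uv: cv2.drawMarker(im,tuple(int(round(k)) for k in u),(0,0,255),0,8,1)
cv2.imwrite("pics/w1.png",im)
E
```

```text
[[309.0, 65.0], [310.0, 144.0], [310.0, 156.0], [311.0, 325.0]]
```

View pics/w1.png

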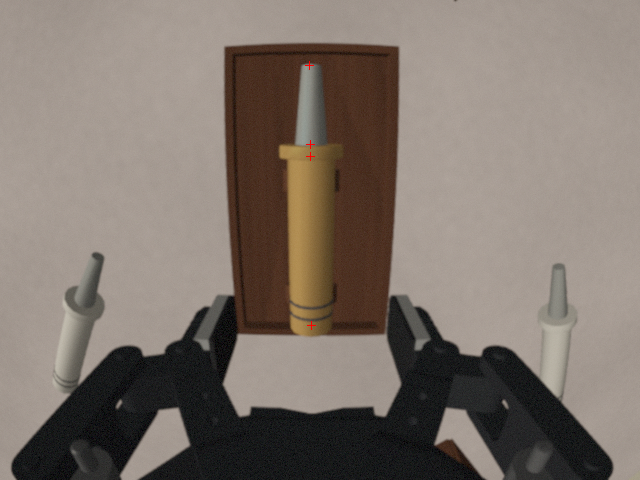

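The wrist picture agrees with the fit. The tip is at (311,65), the collar at (311,150) and the back end at about (311,327), all within about 1 px of the prediction. Descending.

Run:
```python
from h import *
from workcell import status
g=tr(-22); rows([(*g,.24,-.619),(*g,.193,-.619)],status.get_state(),40)
```

```text
T [[0.0, -0.5, 32.5], [-0.0, -0.6, 32.5], [-0.0, 0.0, 23.5], [-0.0, 0.0, 23.5]] 
W [[-0.0, 0.001, -0.001], [-0.0, 0.0, -0.001], [-0.0, 0.0, 0.0], [-0.0, 0.0, 0.0]]
```

Request:
jog_arm(travel=[[0,-1,32],[0,0,32],[0,0,24],[0,0,16],[0,0,8]], twist=[[0,0,0],[0,0,0],[0,0,0],[0,0,0],[0,0,0]])

```text
t: 3.7
tcp_pos: [0.5206, -0.3059, 0.1934]
tool_rot: [-3.142, 0.0, -0.618]
wrist_force: [0.1, -0.1, -0.1]
width: 0.064
```

Request:
jog_arm(travel=[[0,0,0],[0,0,0],[0,0,0],[0,0,0],[0,0,0]], twist=[[0,0,0],[0,0,0],[0,0,0],[0,0,0],[0,0,0]], grip=0, grip_force=60)

```text
t: 4.32
tcp_pos: [0.5206, -0.3065, 0.1949]
tool_rot: [-3.141, -0.001, -0.619]
wrist_force: [-3.5, 2.9, 6.8]
width: 0.028
```

Request:
jog_arm(travel=[[0,0,0]], twist=[[0,0,0]])

```text
t: 4.45
tcp_pos: [0.5206, -0.3065, 0.1949]
tool_rot: [-3.141, -0.001, -0.619]
wrist_force: [-3.0, 3.7, 6.6]
width: 0.0285
```

Request:
jog_arm(travel=[[0,0,-5],[0,0,-10],[0,0,-20],[0,0,-30],[0,0,-40]], twist=[[0,0,0],[0,0,0],[0,0,0],[0,0,0],[0,0,0]])

```text
t: 5.08
tcp_pos: [0.5202, -0.3063, 0.3004]
tool_rot: [3.142, 0.0, -0.619]
wrist_force: [0.8, -0.3, -2.5]
width: 0.0286
```

Run:
```python
from h import *
from workcell import status,imaging
import cv2
st=status.get_state(); im=imaging.snapshot("wrist")[:,:,::-1].copy(); c=imaging.camera_params("wrist")
print(st["tcp_pos"],st["tool_rot"],st["wrist_force"],st["moment"],st["width"])
cv2.imwrite("pics/w2.png",im)
cv2.imwrite("pics/s2.png",cv2.resize(imaging.snapshot("side")[200:400,220:460,::-1],None,fx=3,fy=3))
```

```text
[ 0.52022459 -0.30632135  0.30044256] [ 3.14155781e+00  4.03789950e-04 -6.19040219e-01] [ 0.7913192  -0.30978105 -2.50952302] [ 0.00333929  0.00506916 -0.0101673 ] 0.028601477643854182
```

View pics/w2.png

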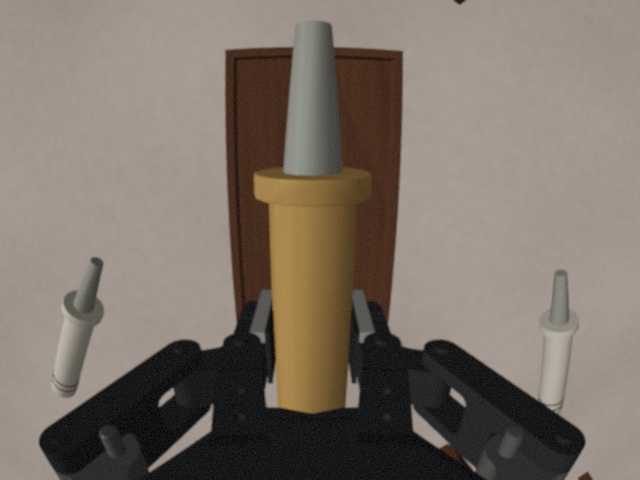

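View pics/s2.png

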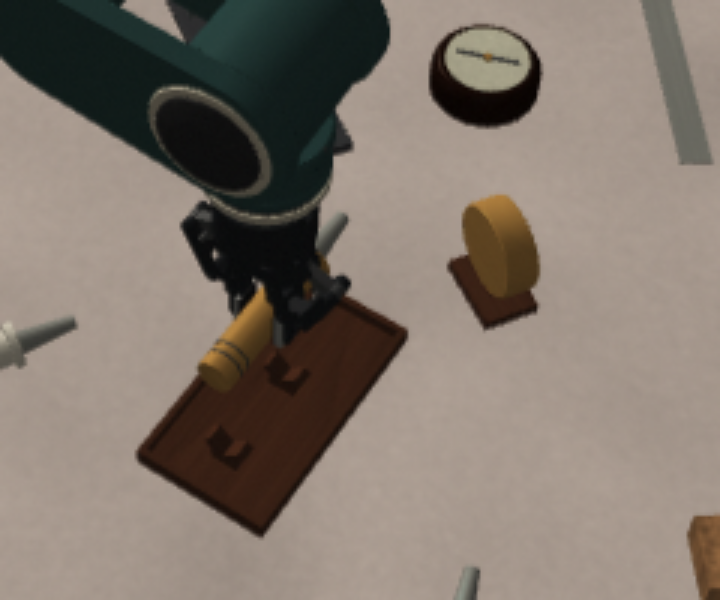

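Run:
```python
from h import *
from workcell import imaging
c=imaging.camera_params("wrist"); np.set_printoptions(precision=4,suppress=True)
st=dict(tool_rot=[0,0,0],tcp_pos=np.zeros(3))
L=np.array([(-20,0),(20,0),(-6,50),(6,50),(-15,-8),(15,-8),(-20,-8),(20,-8)])/1000
U=np.array([(254,177),(371,177),(297,24),(331,24),(270,205),(356,205),(255,197),(370,197)])
def P(p):
    x0,y0,z0,t,yw=p; 
    return np.c_[x0+L[:,0]-yw*L[:,1], y0-L[:,1]*np.cos(t), z0+L[:,1]*np.sin(t)]
f=lambda p:(wproj(c,st,P(p))-U).ravel()
r=least_squares(f,[0,-.062,.155,0,0]); print(r.x); print(r.fun.reshape(-1,2).round(1).tolist())
```

```text
[ 0.001  -0.0586  0.1532 -0.1191 -0.006 ]
[[-0.9, 0.6], [1.4, 0.7], [-2.4, 1.1], [2.3, 1.2], [-1.4, -5.0], [0.6, -4.9], [-0.8, 3.2], [1.1, 3.2]]
```

Run:
```python
from h import *
from workcell import imaging,status
S=imaging.camera_params("side");T=imaging.camera_params("top"); st=status.get_state()
R=Ro.from_euler("xyz",st["tool_rot"])
import cv2
im=imaging.snapshot("side")[:,:,::-1].copy(); tp=imaging.snapshot("top")[:,:,::-1].copy()
for t,col in ((0,(0,0,255)),(-.119,(0,255,0))):
    P=np.array([(0.0005,-.059-x*np.cos(t),.1535+(x)*np.sin(t)) for x in (.05,0,-.128)]) 
    W=R.apply(P)+st["tcp_pos"]
    for I,C in((im,S),(tp,T)):
        uv=proj(C,W); print(t,uv.round(1).tolist(), W[:,2].round(3))
        for u in uv: I[int(round(u[1])),int(round(u[0]))]=col
cv2.imwrite("pics/s3.png",cv2.resize(im[240:340,270:350],None,fx=6,fy=6,interpolation=cv2.INTER_NEAREST))
cv2.imwrite("pics/t3.png",cv2.resize(tp[200:300,380:480],None,fx=6,fy=6,interpolation=cv2.INTER_NEAREST))
```

```text
0 [[332.9, 272.5], [321.4, 286.8], [289.9, 326.4]] [0.152 0.152 0.152]
0 [[407.9, 218.7], [428.3, 233.0], [481.6, 270.5]] [0.152 0.152 0.152]
-0.119 [[332.9, 271.0], [321.4, 286.8], [290.2, 329.8]] [0.158 0.152 0.136]
-0.119 [[408.5, 218.0], [428.3, 233.0], [479.1, 271.5]] [0.158 0.152 0.136]
```

View pics/s3.png

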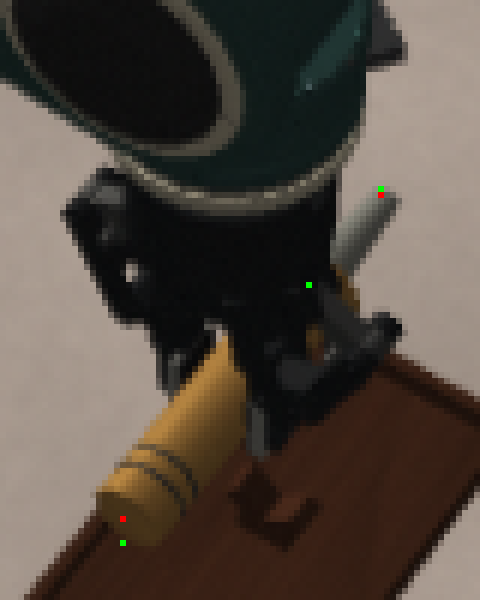

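The arbor is held level: in the side view the tip is at (335,273) and the back end at (293,327), both matching the untilted prediction. Moving over the fixture.

Run:
```python
from h import *
from workcell import status
g=fx(-54);print(g); s=status.get_state(); p=s["tcp_pos"]
rows([(p[0],p[1]+.06,.33,-.50),(*g,.30,.328)],s,50,.15)
```

```text
[0.54210653 0.02868236]
T [[-17.4, -24.4, -14.9], [-15.9, -25.5, -14.9], [-18.8, -42.0, 5.0], [-12.9, -44.1, 5.0], [-6.7, -45.5, 5.0]] 
W [[0.0, -0.001, -0.059], [0.0, -0.001, -0.06], [0.0, -0.0, -0.138], [0.0, -0.0, -0.138], [0.0, -0.0, -0.138]]
T [[-0.3, -46.0, 5.0], [6.0, -45.6, 5.0], [12.2, -44.3, 4.9]] 
W [[0.0, -0.0, -0.138], [0.0, -0.0, -0.138], [0.0, -0.0, -0.138]]
```

Request:
jog_arm(travel=[[-17.4,-24.4,-15],[-16,-25.5,-15],[-18.8,-42,5],[-13,-44,5],[-6.7,-45.5,5]], twist=[[0,0,-0.059],[0,0,-0.06],[0,0,-0.138],[0,0,-0.138],[0,0,-0.138]])

```text
t: 5.9
tcp_pos: [0.5307, -0.1074, 0.3126]
tool_rot: [-3.141, 0.001, -0.082]
wrist_force: [1.1, 0.7, -2.6]
width: 0.0285
```

Request:
jog_arm(travel=[[0,-46,5],[6,-45.6,5],[12.2,-44.3,5],[0,0,0],[0,0,0]], twist=[[0,0,-0.138],[0,0,-0.138],[0,0,-0.138],[0,0,0],[0,0,0]])

```text
t: 6.52
tcp_pos: [0.5421, 0.0285, 0.298]
tool_rot: [-3.141, 0.001, 0.328]
wrist_force: [0.2, -0.2, -3.0]
width: 0.0281
```

Run:
```python
from h import *
from workcell import status,imaging
import cv2
st=status.get_state(); im=imaging.snapshot("wrist")[:,:,::-1].copy(); c=imaging.camera_params("wrist")
print(st["tcp_pos"],st["tool_rot"],st["wrist_force"])
cv2.imwrite("pics/w3raw.png",im)
g=lambda L:np.array([[*fx(a,b),z/1000] for a,b,z in L])
for u in wproj(c,st,g([(70,-40,80),(70,40,80),(140,-40,80),(140,40,80),(150,50,0),(150,-50,12),(-15,-19,52),(-15,19,52)])):
    print(u.round(0)); cv2.drawMarker(im,tuple(int(round(k)) for k in u),(0,0,255),0,8,1)
cv2.imwrite("pics/w3.png",im)
```

```text
[0.54209381 0.02851818 0.29800119] [-3.14147465e+00  1.25427252e-03  3.27529611e-01] [ 0.15657681 -0.22609701 -3.04777376]
[392.  35.]
[233.  35.]
[388. -80.]
[237. -80.]
[244. -38.]
[383. -44.]
[345. 188.]
[280. 188.]
```

View pics/w3.png

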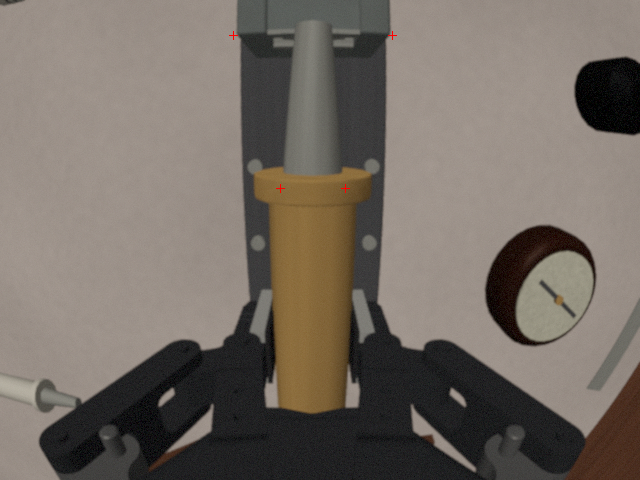

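The housing's front edge is at row 33 (predicted 35), with corners at columns 237 and 390. The plate is centred on column 314 and the arbor axis on 313, so I'll shift about 1 mm in tool x and lower.

Request:
jog_arm(travel=[[0.5,0,25],[0.5,0,25],[0,0,16],[0,0,8],[0,0,3]], twist=[[0,0,0],[0,0,0],[0,0,0],[0,0,0],[0,0,0]])

```text
t: 7.2
tcp_pos: [0.5433, 0.0287, 0.2218]
tool_rot: [3.142, -0.0, 0.327]
wrist_force: [0.2, 0.1, -3.3]
width: 0.0286
```

Request:
jog_arm(travel=[[0,0,2],[0,0,1.5],[0,0,0]], twist=[[0,0,0],[0,0,0],[0,0,0]])

```text
t: 7.58
tcp_pos: [0.5432, 0.029, 0.2184]
tool_rot: [3.142, -0.0, 0.328]
wrist_force: [0.4, 0.5, -3.2]
width: 0.0283
```

Request:
jog_arm(travel=[[0,0,1.5],[0,0,0]], twist=[[0,0,0],[0,0,0]])

```text
t: 7.82
tcp_pos: [0.5432, 0.029, 0.2166]
tool_rot: [-3.142, 0.0, 0.328]
wrist_force: [-0.1, -0.1, -3.0]
width: 0.0282
```

Request:
jog_arm(travel=[[0,0,1.5],[0,0,0]], twist=[[0,0,0],[0,0,0]])

```text
t: 8.07
tcp_pos: [0.5432, 0.0289, 0.2153]
tool_rot: [3.142, 0.0, 0.328]
wrist_force: [-1.1, 0.8, 0.0]
width: 0.0284
```

Request:
jog_arm(travel=[[0,0,0.7],[0,0,0]], twist=[[0,0,0],[0,0,0]])

```text
t: 8.32
tcp_pos: [0.5432, 0.0289, 0.2152]
tool_rot: [3.141, -0.0, 0.328]
wrist_force: [-5.5, -0.4, 7.4]
width: 0.0284
```

Request:
jog_arm(travel=[[0,0,0],[0,0,0],[0,0,0],[0,0,0]], twist=[[0,0,0],[0,0,0],[0,0,0],[0,0,0]], grip=0.75)

```text
t: 8.82
tcp_pos: [0.5432, 0.0289, 0.2145]
tool_rot: [3.142, -0.0, 0.328]
wrist_force: [-0.2, -0.2, -0.1]
width: 0.064
```

Request:
jog_arm(travel=[[0,0,-10],[0,0,-25],[0,0,-35],[0,0,-40],[0,0,0]], twist=[[0,0,0],[0,0,0],[0,0,0],[0,0,0],[0,0,0]])

```text
t: 9.45
tcp_pos: [0.5435, 0.029, 0.3286]
tool_rot: [3.14, -0.005, 0.328]
wrist_force: [-0.1, -0.3, 0.1]
width: 0.0642
```

Run:
```python
from h import *
from workcell import status,imaging
import cv2
st=status.get_state(); im=imaging.snapshot("wrist")[:,:,::-1].copy(); c=imaging.camera_params("wrist")
print(st["t"],st["tcp_pos"],st["tool_rot"],st["wrist_force"])
cv2.imwrite("pics/w4raw.png",im)
g=lambda L:np.array([[*fx(a,b),z/1000] for a,b,z in L])
for u in wproj(c,st,g([(70,-40,80),(70,40,80),(56,0,60),(6,0,60),(-2,0,60),(-122,0,60)])):
    print(u.round(0)); cv2.drawMarker(im,tuple(int(round(k)) for k in u),(0,0,255),0,8,1)
cv2.imwrite("pics/w4.png",im)
```

```text
9.45 [0.54351974 0.02896686 0.32860902] [ 3.13983253 -0.00536017  0.32801898] [-0.11213187 -0.26377358  0.1425185 ]
[376.  45.]
[238.  46.]
[307.  71.]
[307. 149.]
[307. 161.]
[308. 327.]
```

View pics/w4.png

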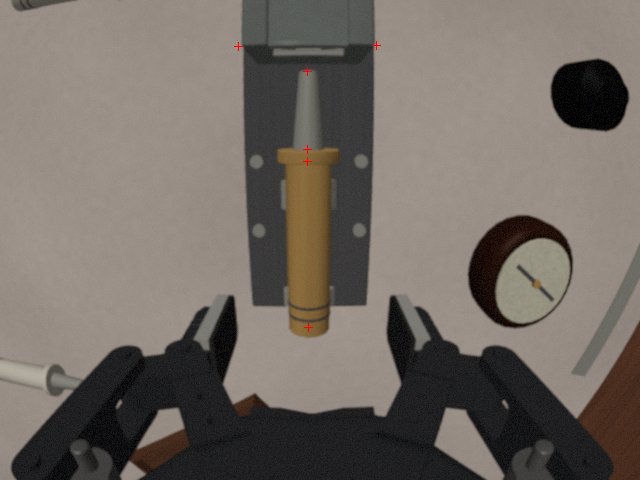

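The arbor is seated in both V rests. Its tip is at (307,72), the collar front at row 149, and the back end at about row 327, so the origin is at about x=6 with the tip short of the socket. Next I'll close the fingers and go behind the back end.

Run:
```python
from h import *
from workcell import status
g=fx(-165,-.5);print(g); s=status.get_state()
rows([(*g,.30,.328),(*g,.229,.328)],s,40,.15)
```

```text
[ 0.57835992 -0.07623161]
T [[-0.2, 37.0, 8.8], [-0.3, 36.9, 8.8], [-0.2, 37.0, 8.8], [0.0, -0.0, 35.5], [0.0, -0.0, 35.5]] 
W [[0.0, -0.001, 0.0], [0.0, -0.001, 0.0], [0.001, -0.001, 0.0], [-0.0, 0.0, 0.0], [-0.0, 0.0, 0.0]]
```

Request:
jog_arm(travel=[[0,37,9],[0,37,9],[0,37,9],[0,0,0],[0,0,30]], twist=[[0,0,0],[0,0,0],[0,0,0],[0,0,0],[0,0,0]], grip=0, grip_force=40)

```text
t: 10.12
tcp_pos: [0.5792, -0.0762, 0.2683]
tool_rot: [3.141, -0.002, 0.327]
wrist_force: [0.2, -0.6, -0.2]
width: 0.0001
```

Request:
jog_arm(travel=[[0,0,30],[0,0,10],[0,0,0],[0,0,0]], twist=[[0,0,0],[0,0,0],[0,0,0],[0,0,0]])

```text
t: 10.62
tcp_pos: [0.5792, -0.076, 0.2288]
tool_rot: [3.141, -0.001, 0.328]
wrist_force: [0.3, -0.9, 0.8]
width: 0.0001
```

Run:
```python
from h import *
from workcell import status,imaging
import cv2
st=status.get_state(); im=imaging.snapshot("wrist")[:,:,::-1].copy()
print(st["t"],st["tcp_pos"],st["tool_rot"],st["wrist_force"],st["width"])
cv2.imwrite("pics/w5.png",im)
cv2.imwrite("pics/s5.png",cv2.resize(imaging.snapshot("side")[140:300,240:400,::-1],None,fx=3.7,fy=3.7,interpolation=cv2.INTER_CUBIC))
```

```text
10.625 [ 0.57923166 -0.07603038  0.22878613] [ 3.14090921e+00 -1.32233730e-03  3.28166034e-01] [ 0.30773395 -0.91761572  0.75011406] 0.00012356615279784485
```

View pics/w5.png

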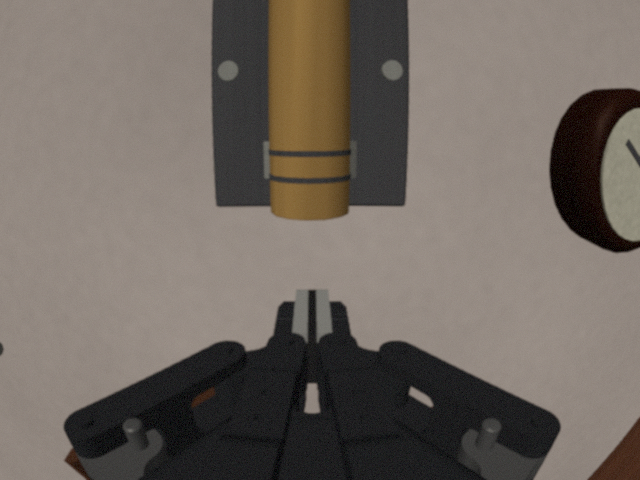

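View pics/s5.png

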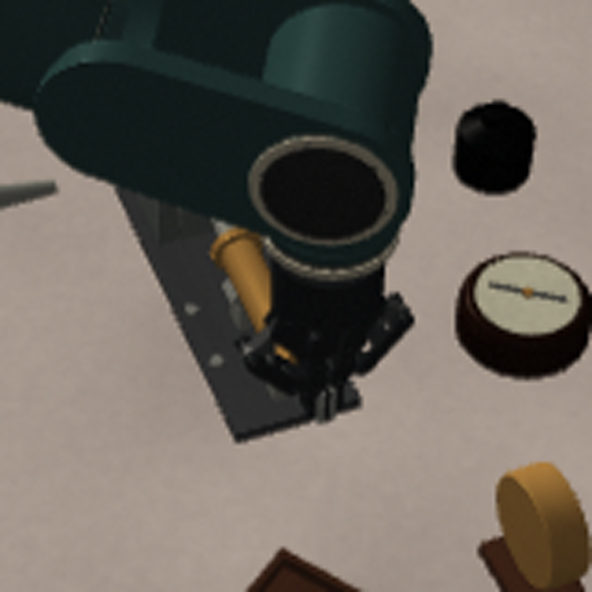

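Request:
jog_arm(travel=[[-1,-10,0],[0,-10,0],[0,-5,0],[0,-3,0],[0,-3,0]], twist=[[0,0,0],[0,0,0],[0,0,0],[0,0,0],[0,0,0]])

```text
t: 11.35
tcp_pos: [0.568, -0.0469, 0.2275]
tool_rot: [3.142, -0.0, 0.328]
wrist_force: [-0.5, 0.1, 0.4]
width: -0.0
```

Request:
jog_arm(travel=[[0,-3,0],[0,-3,0],[0,-3,0],[0,-3,0],[0,-3,0]], twist=[[0,0,0],[0,0,0],[0,0,0],[0,0,0],[0,0,0]])

```text
t: 11.98
tcp_pos: [0.5631, -0.0328, 0.2275]
tool_rot: [3.142, 0.0, 0.328]
wrist_force: [0.8, -2.6, 0.3]
width: 0.0
```

Run:
```python
from h import *
from workcell import status,imaging
import cv2
st=status.get_state(); im=imaging.snapshot("wrist")[:,:,::-1].copy()
print(st["t"],st["tcp_pos"],st["tool_rot"],st["wrist_force"],st["width"])
d=st["tcp_pos"][:2]-FX; print(d@[np.cos(FY),np.sin(FY)])
cv2.imwrite("pics/w6.png",im)
```

```text
11.975 [ 0.5631079  -0.0327646   0.22750805] [3.14152972e+00 3.73415911e-05 3.27968175e-01] [ 0.84661805 -2.56725266  0.34659537] 1.8880889411602492e-05
-0.11893674719328438
```

View pics/w6.png

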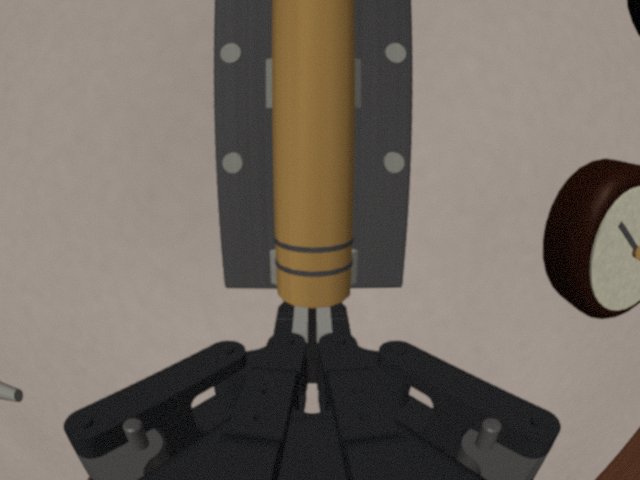

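Contact: 2.6 N of sliding friction, with the fingers centred on the back end at (312,300). Pushing on.

Request:
jog_arm(travel=[[0,-4,-0.5],[0,-4,-0.5],[0,-4,0],[0,-4,0],[0,-4,0]], twist=[[0,0,0],[0,0,0],[0,0,0],[0,0,0],[0,0,0]])

```text
t: 12.65
tcp_pos: [0.5567, -0.0137, 0.2285]
tool_rot: [3.142, -0.0, 0.328]
wrist_force: [0.9, -3.5, 0.0]
width: 0.0
```

Request:
jog_arm(travel=[[0,-2,0],[0,-2,0],[0,-2,0],[0,-2,0],[0,-2,0]], twist=[[0,0,0],[0,0,0],[0,0,0],[0,0,0],[0,0,0]])

```text
t: 13.28
tcp_pos: [0.5535, -0.0045, 0.2285]
tool_rot: [3.141, 0.0, 0.328]
wrist_force: [0.0, -3.7, 1.3]
width: 0.0003
```

Run:
```python
from h import *
from workcell import status,imaging
import cv2
st=status.get_state(); im=imaging.snapshot("wrist")[:,:,::-1].copy()
print(st["t"],st["tcp_pos"],st["tool_rot"],st["wrist_force"],st["width"])
d=st["tcp_pos"][:2]-FX; print(d@[np.cos(FY),np.sin(FY)])
cv2.imwrite("pics/w7.png",im)
cv2.imwrite("pics/t7.png",cv2.resize(imaging.snapshot("top")[215:305,185:335,::-1],None,fx=5,fy=5,interpolation=cv2.INTER_CUBIC))
```

```text
13.275 [ 0.5534999  -0.00445533  0.22852814] [3.14141496e+00 9.00364350e-07 3.28002582e-01] [ 0.03392801 -3.69972473  1.26314914] 0.00031702033216011224
-0.08904147528238798
```

View pics/w7.png

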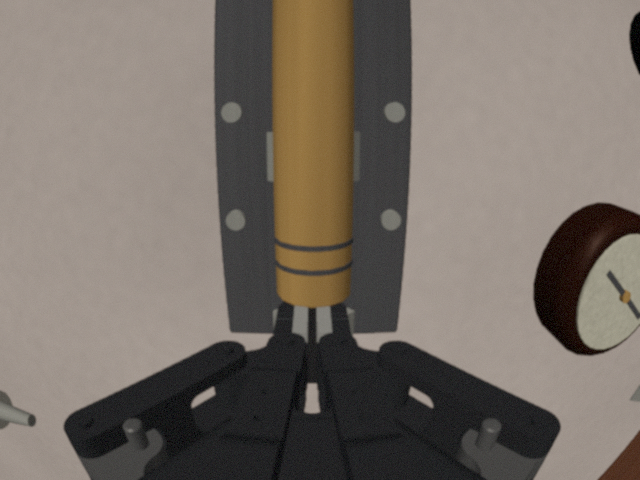

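View pics/t7.png

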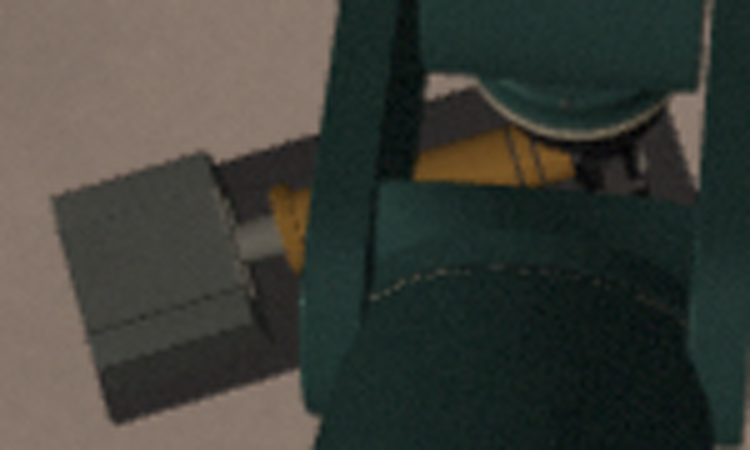

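The shank has entered the mouth. In the top crop the collar (280,215) is still about 18–25 mm from the housing face. Continuing slowly.

Request:
jog_arm(travel=[[0,-2,0],[0,-2,0],[0,-2,0],[0,-2,0],[0,-2,0]], twist=[[0,0,0],[0,0,0],[0,0,0],[0,0,0],[0,0,0]])

```text
t: 14.0
tcp_pos: [0.5502, 0.0051, 0.2284]
tool_rot: [-3.142, 0.0, 0.328]
wrist_force: [1.2, -4.1, -1.4]
width: 0.0
```

Request:
jog_arm(travel=[[0,-1,0],[0,-1,0],[0,-1,0],[0,-1,0]], twist=[[0,0,0],[0,0,0],[0,0,0],[0,0,0]])

```text
t: 14.5
tcp_pos: [0.549, 0.0088, 0.2285]
tool_rot: [3.142, 0.0, 0.328]
wrist_force: [1.3, -5.2, -1.9]
width: -0.0002
```

Request:
jog_arm(travel=[[0,-1,0],[0,-1,0],[0,-1,0],[0,-1,0],[0,-1,0]], twist=[[0,0,0],[0,0,0],[0,0,0],[0,0,0],[0,0,0]])

```text
t: 15.12
tcp_pos: [0.5474, 0.0134, 0.2285]
tool_rot: [3.141, -0.0, 0.328]
wrist_force: [1.6, -6.3, -2.0]
width: 0.0001
```

Request:
jog_arm(travel=[[0,-1,0],[0,-1,0],[0,-1,0]], twist=[[0,0,0],[0,0,0],[0,0,0]])

```text
t: 15.5
tcp_pos: [0.5467, 0.0152, 0.2287]
tool_rot: [3.138, -0.0, 0.328]
wrist_force: [8.6, -25.2, -4.5]
width: 0.0001
```

Run:
```python
from h import *
from workcell import status,imaging
import cv2
st=status.get_state()
print(st["t"],st["tcp_pos"],st["tool_rot"],st["wrist_force"],st["width"])
d=st["tcp_pos"][:2]-FX; print(d@[np.cos(FY),np.sin(FY)])
cv2.imwrite("pics/t8.png",cv2.resize(imaging.snapshot("top")[215:305,185:335,::-1],None,fx=5,fy=5,interpolation=cv2.INTER_CUBIC))
```

```text
15.5 [0.54674946 0.0152255  0.22873935] [ 3.13751735e+00 -3.87922379e-04  3.27813669e-01] [  8.58683772 -25.22824325  -4.5167728 ] 0.0001130270873482398
-0.06823519219444829
```

View pics/t8.png

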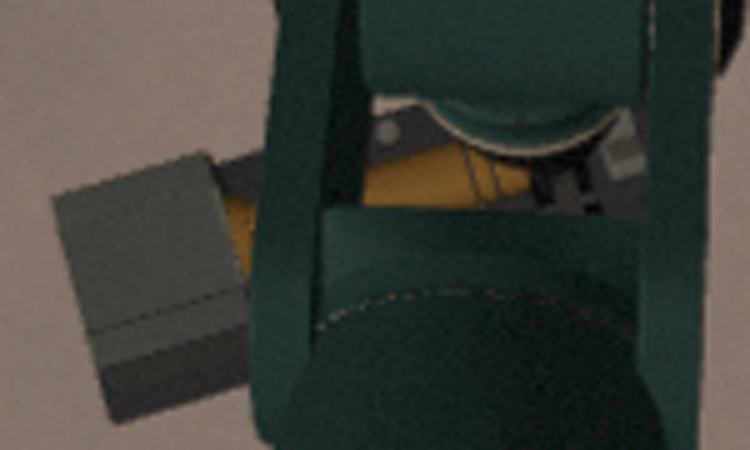

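The force jumped from 6.5 to 27 N at fixture x=-68 mm, close to the -69 expected. The collar has stopped dead against the face. Backing off to check.

Request:
jog_arm(travel=[[0,2,0],[0,8,0],[0,20,0],[0,30,-20],[0,30,-40]], twist=[[0,0,0],[0,0,0],[0,0,0],[0,0,0],[0,0,0]])

```text
t: 16.18
tcp_pos: [0.5755, -0.0706, 0.2877]
tool_rot: [-3.14, 0.003, 0.328]
wrist_force: [0.7, 0.4, 0.9]
width: -0.0001
```

Request:
jog_arm(travel=[[0,20,-50],[0,0,-50],[0,-20,0],[0,-40,0],[0,-40,0]], twist=[[0,0,0],[0,0,0],[0,0,0],[0,0,0],[0,0,0]])

```text
t: 16.8
tcp_pos: [0.5493, 0.0073, 0.3876]
tool_rot: [-3.141, 0.001, 0.327]
wrist_force: [0.6, 0.6, -0.2]
width: -0.0001
```

Request:
jog_arm(travel=[[0,0,0],[0,0,0]], twist=[[0,0,0],[0,0,0]])

```text
t: 17.05
tcp_pos: [0.5498, 0.0065, 0.388]
tool_rot: [-3.142, 0.001, 0.328]
wrist_force: [1.1, 0.6, -0.7]
width: -0.0
```

Run:
```python
from h import *
from workcell import status,imaging
import cv2
st=status.get_state(); im=imaging.snapshot("wrist")[:,:,::-1].copy(); c=imaging.camera_params("wrist")
print(st["t"],st["tcp_pos"],st["tool_rot"],st["wrist_force"])
g=lambda L:np.array([[*fx(a,b),z/1000] for a,b,z in L])
for u in wproj(c,st,g([(70,-20,60),(62,0,80),(-58,0,60),(70,-40,80),(70,40,80)])): 
    print(u.round(0)); cv2.drawMarker(im,tuple(int(round(k)) for k in u),(0,0,255),0,6,1)
cv2.imwrite("pics/w9.png",im)
s=imaging.snapshot("side")[:,:,::-1]; cv2.imwrite("pics/s9.png",cv2.resize(s[140:300,240:410],None,fx=3.7,fy=3.7,interpolation=cv2.INTER_CUBIC))
```

```text
17.05 [0.54977048 0.00647814 0.38800799] [-3.14151479e+00  5.32825994e-04  3.28324466e-01] [ 1.06498258  0.62234157 -0.71046493]
[337.  38.]
[312.  42.]
[312. 195.]
[366.  33.]
[258.  33.]
```

View pics/w9.png

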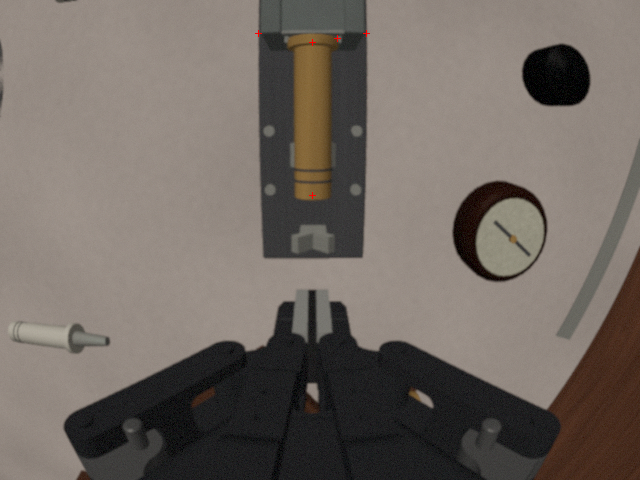

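View pics/s9.png

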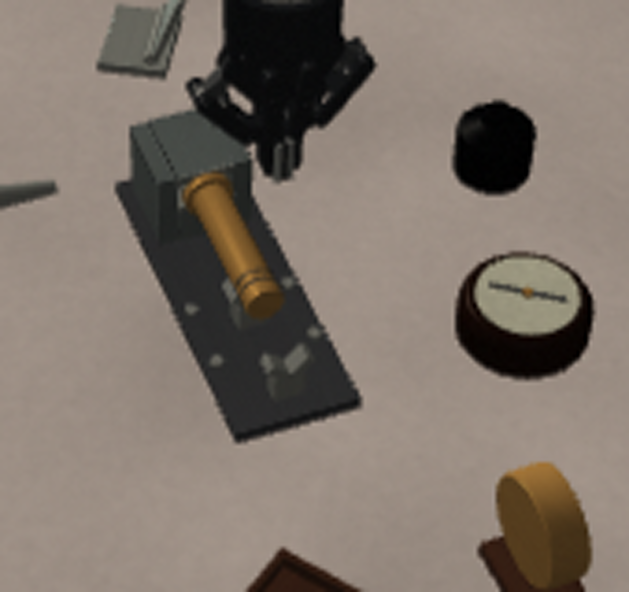

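The collar at (312,40) sits against the housing face, and the back end at (312,198) is where the home position predicts. I'll take one closer look straight down at the seam.

Request:
jog_arm(travel=[[0,-40,15],[0,-35,20],[0,0,25],[0,0,20],[0,0,0]], twist=[[0,0,0],[0,0,0],[0,0,0],[0,0,0],[0,0,0]])

```text
t: 17.77
tcp_pos: [0.5255, 0.0772, 0.3069]
tool_rot: [-3.141, 0.003, 0.327]
wrist_force: [-0.7, -0.1, 0.8]
width: 0.0001
```

Request:
jog_arm(travel=[[0,0,0],[0,0,0]], twist=[[0,0,0],[0,0,0]])

```text
t: 18.02
tcp_pos: [0.5258, 0.0776, 0.3095]
tool_rot: [3.141, -0.001, 0.327]
wrist_force: [-0.1, 0.7, -0.2]
width: -0.0001
```

Run:
```python
from h import *
from workcell import status,imaging
import cv2
st=status.get_state(); im=imaging.snapshot("wrist")[:,:,::-1].copy(); c=imaging.camera_params("wrist")
print(st["t"],st["tcp_pos"],st["wrist_force"])
u=wproj(c,st,np.array([[*fx(70),.08]]))[0];print(u)
cv2.imwrite("pics/w10.png",cv2.resize(np.clip(im[100:340,200:440]*1.3,0,255).astype(np.uint8),None,fx=2.5,fy=2.5,interpolation=cv2.INTER_CUBIC))
```

```text
18.025 [0.52576208 0.07757181 0.30950162] [-0.10615965  0.65283967 -0.16722648]
[310.59606897 131.35813432]
```

View pics/w10.png

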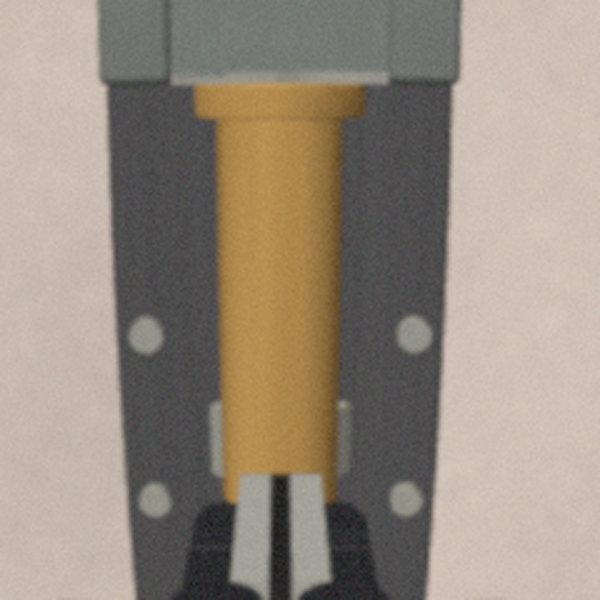

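The seam shows no gap: the brass collar (crop rows 84–118, its full 8 mm) meets the socket face. Raising clear and handing in.

Request:
jog_arm(travel=[[0,0,-30],[0,0,-40],[0,0,0],[0,0,0]], twist=[[0,0,0],[0,0,0],[0,0,0],[0,0,0]])

```text
t: 18.58
tcp_pos: [0.5254, 0.0778, 0.3784]
tool_rot: [3.142, -0.0, 0.328]
wrist_force: [0.4, 0.6, -0.4]
width: 0.0004
```

Run:
```python
from workcell import status,r
s=status.get_state(); print(s["t"],s["tcp_pos"],s["wrist_force"]); print(r.job_done())
```

```text
18.575 [0.52540526 0.07779009 0.37837447] [ 0.39563721  0.61205389 -0.44944189]
the job is handed in; nothing more can be done
None
```

The arbor is home in the socket, and I handed the job in at 18.6 s of the 48 s allowed. I lifted the brass arbor from the tray and laid it in the two V rests with its origin at about x=6 mm and the tip short of the socket. Then I let go and pushed it from behind with the closed fingers.

- **Push force:** resistance rose from about 2.7 N to 6.5 N, then jumped to 27 N at the dead stop. The fingers stopped at fixture x=-68 mm, close to the -69 mm expected for home.
- **Seating:** after backing off, the collar showed no gap to the socket face, and it stayed so in the next picture.
- **Bystanders:** the arm never came near the compass, gauge, counterweight or mirror. I saw no movement in the pictures, but I did not measure their positions.
- **Checks that disagreed:**
  - The wrist-camera fit of the gripped arbor suggested a 7° tilt. The side view showed it level, and I went with that.
  - The side camera read about 2 px (4–5 mm) off the predicted position of the arbor while it was held.
  - The 6.5 N before the stop is slightly below the stated 7–13 N.

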